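# Rest the jar on its post, then crack the drying box's stuck lid and hold it ajar

### The arm

A 6-joint arm with a two-finger parallel gripper is mounted at the origin on the work surface. World frame = base frame: x ahead of the robot, y to its left, z up, the work surface at z = 0. Lengths are in mm, angles in rad, forces in N, time in s.
With the tool pointing down it reaches from about 350 to 925 mm from the base axis. Payload 6.4 kg.
Tool frame: the origin (TCP) lies midway between the tips of the shut fingers; the grasp point (between the pads) lies 19 mm behind it (robot.hold_point_z is the distance from the TCP to the grasp point, in mm); z points along the fingers, y is the line along which they close (so a half turn about z gives the same grasp; the last joint's range is limited). The gripper opens to 94 mm and grips with 3 to 60 N. Pads are 16 mm wide; open, the fingers measure 119 mm over their backs; the gripper's body (75 mm by 177 mm) begins 78 mm behind the grasp point.
Start: joints at [-1.275, 0.245, 1.558, -0, 1.339, -0.174], TCP at [294.266, -579.587, 205.455] pointing down, gripper open.
Joint ranges: [-3.13, 3.13], [-1.02, 2.26], [0.13, 2.54], [-0.95, 4.09], [0.21, 2.88], [-2.74, 2.74]. Speed limits (rad/s): [2.57, 2.57, 3.14, 3.14, 3.14, 3.14].

### API

Orientations are given as a unit quaternion [x, y, z, w].
In Python, from cell import telemetry, get_image, robot, finder gives the robot as it stands. The module is installed in compiled form; this text tells all that it offers.
- The arm moves only by the tool carry_out, never from a script. Its argument "motion" is a list that holds one entry, the list of rows, each a list of 7 numbers: the shift along the world's x, y, z as a fraction of full scale, then the turn, a rotation vector about the world's x, y, z as a fraction of full scale, then the closure, from 0 (fully open) to 1 (shut). In form: [[[tx, ty, tz, rx, ry, rz, grip], ...]]. A call has exactly 8 rows; each row shifts and turns the commanded pose from where the row before left it; what a row does not reach is not made up. Full scale, the value 1, is 0.3 m for a shift and 180 degrees for a turn. A row lasts 1/10 s, in which the tool goes at most 50 mm and 8.59 degrees, less where a joint would pass 70% of its speed; a pose out of reach is approached as far as the arm can. A call with a number of a shift or a turn outside -1 to 1 is refused whole. A call with a gripper value outside its range is refused whole. The fingers move at their own pace and stop on an object; "squeeze" is the grip in N (left out, the last holds). Time passes only in rows, so rows that do not move let the fingers close, or fill a call up. It gives the time, the measured TCP pose, the force, the opening and the grip force at its end, in the units of the state.
- telemetry.read_state(): the state, without advancing time (a new reading comes with each control period).
- get_image(name): name is "side" or "top" or "wrist"; returns a dict with "frame" (384x512x3 uint8, blue, green, red), "fx", "fy", "cx", "cy" (pixels), "world_to_cam" (4x4, takes a point from world to camera coordinates); the wrist camera has in their place "tool_from_camera" (4x4, takes a point from camera to tool coordinates, whose origin is the TCP and whose axes are the flange's). Camera axes: x right, y down, z forward; pixel columns grow to the right and rows downward; lengths in mm; the calibration is good to about 2 mm. The wrist camera is an equidistant fisheye: a pixel r from the principal point sees the ray r / f radians off the axis. A picture is of the moment at which its call begins: read the wrist's pose just before it. There is no depth.
- robot.job_done(): hands the job in; it is judged then, once.
Trained networks look in a picture, given as the dict that the camera call returned (one of the last four; its "shot" number tells which), for a name from the list of things; names that differ only in an ending like _2 or _b are one class to them, and where a whole thing is asked for, a point or a joint stands for the part that bears it (a point fixed in the world has none). Each returns a list of dicts, best first, with "confidence" (0 to 1); they miss things now and then, are a little off and sometimes report something else, mostly with a low value. They report only what shows in the picture. A call takes as long as a camera call. They do not tell look-alikes from the thing itself.
- finder.find_in(picture, query): "location" ([x, y, z] in mm, in world coordinates, good to about 4 mm: the middle of the surface that is visible of it).
- finder.tip_of(picture, query): "location" ([x, y, z] in mm, in world coordinates, good to about 4 mm: a listed point, or the origin of a listed thing).
The state is a dict: "time": time; "joint_pos": joint angles; "qvel": joint speeds; "joint_efforts": joint torques, N m; "tool_pos": TCP position; "eef_rot": TCP orientation; "force": force on the tool from outside, world axes, zero at the start; "torque": the same for the moment, N m; "opening": finger opening in mm; "grip_force": force on a finger pad.
Only numpy, scipy, OpenCV 4.12 (cv2) and the standard library are available. Lean on these libraries where they do the work, as an engineer would, in place of code of your own. Each camera call takes 0.05 s, during which the arm holds its last target. There are 200 camera calls.

### The job

Stand the amber sample jar upright and centred on top of the narrow white-topped post, to cool there, and let go of it. Then pull the stuck lid of the drying box free of its seal by its black handle and hold it only slightly open so the box can air: a gap of about 30 mm at the front edge, without letting it spring wide open (never more than about 75 mm). Finish while still holding the lid there by its handle, and leave the wash bottle, beaker and measuring cylinder where they stand.

Things in the scene. Friction and masses are not known exactly. Their poses are not given: they have to be found in the camera images.
- jar: loose upright amber glass jar with a blue screw cap and a paper label, 40 mm in diameter, 60 mm tall, about 110 g; origin at the centre of its underside, z up along its axis. It starts standing on the bench, left or right of the drying box, on the side where the post is not.
- post_top (a point): centre of the top face of the fixed post: white ceramic disc 30 mm in diameter, 60 mm above the bench, on a thin steel stem (18 mm diameter) with a dark round foot 76 mm in diameter and 12 mm high; z up
- drybox: fixed grey drying box, 180 mm deep (its x), 200 mm wide (its y), 110 mm high, with a clear lid in an aluminium frame; origin at the centre of its underside, x points away from its front (the handle side) to the hinge at its back, z up. It is turned by up to 0.2 rad.
- hinge_line (a point): middle of the lid's hinge line, fixed to the box: its top back edge, at (90, 0, 111) mm in the box's frame; the hinge axis runs along the box's y
- handle_bar (a point): middle of the bar of the black plastic handle on the lid near its front edge, where to grip it: a round bar 14 mm in diameter, 96 mm long between the centres of its two end posts (about 80 mm bare), along the box's y, its centre line 40 mm above the top of the 12 mm thick lid (33 mm free below it). With the lid shut it lies 150 mm in front of the hinge line and 52 mm above it; it moves and turns with the lid about the hinge line. Its z is the lid's normal.
- lid (a joint): opening angle of the lid in rad, 0 shut, growing as the front edge rises; stops at 0.6. A gap of g mm at the front edge is about g/180 rad (30 mm: 0.17). The seal sticks: it takes an upward pull of about 10 to 15 N on the handle, greatest right at the start (below about 0.015 rad), fading as the lid rises, and has let go completely by about 0.07 rad; after that the lid weighs about 3 N at the handle and falls shut if it is not held.
- washbottle: bystander: loose white wash bottle with red cap and a bent spout that reaches 55 mm to the side, 66 mm in diameter, 185 mm tall; origin at the centre of its underside
- beaker: bystander: loose clear glass beaker, 68 mm in diameter, 75 mm tall, between the robot and the drying box; origin at the centre of its underside
- measuring: bystander: loose slim measuring cylinder with blue foot (64 mm in diameter) and blue rim, 142 mm tall; origin at the centre of its underside
Mind the look-alikes: they are no part of the job. What is shaped like the jar but pink or yellow is not meant. Leave any purple look-alike of the part that bears post_top alone.

How it is judged (in metres and radians):
On the way, in this order (a step that is already met when the one before it is completed fails the run):
1. the jar stands upright on the post, let go, with the lid still shut (horizontal distance between jar and post_top below 0.01 m and z of jar in the frame of post_top between -0.004 and 0.005 m and angle between jar's own z axis and vertical below 0.12 rad and contact force between each of the arm, the fingers and jar below 0.05 N and linear speed of jar below 0.02 m/s and value of joint lid below 0.02 rad), for 0.2 s.
2. the lid is free of its seal and held ajar by the handle (value of joint lid between 0.09 and 0.26 rad and contact force between the fingers and drybox above 0.5 N and distance between the grasp point and handle_bar below 0.06 m), for 0.3 s.
At the end, for the whole second after the job is handed in: the jar stands alone on the post, upright within 0.12 rad, centred within 10 mm, at rest; the fingers hold the lid at its handle (within 60 mm of the bar's middle), still, 0.09 to 0.26 rad open (front gap about 16 to 46 mm); no loose thing touches the box or lid (all of step 2 and horizontal distance between jar and post_top below 0.01 m and z of jar in the frame of post_top between -0.004 and 0.005 m and angle between jar's own z axis and vertical below 0.12 rad and contact force between each of the arm, the fingers, drybox and jar below 0.05 N and linear speed of jar below 0.02 m/s and velocity of joint lid between -0.1 and 0.1 rad/s and contact force between drybox and washbottle below 0.05 N and contact force between drybox and beaker below 0.05 N and contact force between drybox and measuring below 0.05 N); the arm keeps its last pose, push and grip.
It fails at once if the lid springs wide open (past 0.43 rad, a gap of about 75 mm) (value of joint lid above 0.43 rad).
It fails at once if the jar is tipped over (angle between jar's own z axis and vertical above 0.7 rad).
It fails at once if the wash bottle is pushed away or knocked over (distance of washbottle from where it was at the start of the episode above 0.02 m or angle between washbottle's own z axis and vertical above 0.3 rad).
It fails at once if the beaker is pushed away or knocked over (distance of beaker from where it was at the start of the episode above 0.02 m or angle between beaker's own z axis and vertical above 0.3 rad).
It fails at once if the measuring cylinder is pushed away or knocked over (distance of measuring from where it was at the start of the episode above 0.02 m or angle between measuring's own z axis and vertical above 0.3 rad).
It also fails if it takes over 61 s, if anything falls off the work surface, if the arm or the gripper's body presses on something with over 40 N, if the wrist force passes 120 N, or if a joint passes its speed limit or range.

## Working session

There is one attempt and no reset: what is moved stays moved. The work goes in short steps, Python scripts to look and compute and a tool call to move; the robot and the scene stay as the last step left them, time stands still between calls to the robot, and variables do not carry over. Pictures are saved under pics/ and viewed, at most 10 in all, crops included, and the job is handed in when it is done.

Besides the shell and the picture viewer there is one more tool, called after "Call:" as name([rows], argument=value, ...), one row to a line, values as JSON. carry_out: Moves the arm, as the interface text tells. Shift numbers are shares of 0.3 m and turn numbers shares of 180 degrees, none past 1 either way. Its arguments: {"type":"object","properties":{"motion":{"type":"array"},"squeeze":{"type":"number"}},"required":["motion"]}

```bash
mkdir -p pics && cat > look.py <<'E'
from cell import telemetry, get_image, robot, finder
import cv2, numpy as np
def shot(n,f):
    p=get_image(n); cv2.imwrite('pics/'+f,p['frame']); return p
E
python3 - <<'E'
from look import *
ps={n:shot(n,n+'0.png') for n in('side','top')}
cv2.imwrite('pics/both0.png',cv2.resize(np.vstack([ps['side']['frame'],ps['top']['frame']]),(800,1200))[:1200] )
for n,p in ps.items():
    M=np.array(p['world_to_cam']);print(n,p['fx'],p['cx'],p['cy'],M.round(3).tolist())
    def px(w):
        c=M@np.r_[w,1];return (round(p['fx']*c[0]/c[2]+p['cx']),round(p['fy']*c[1]/c[2]+p['cy']))
    for q in('jar','post_top','drybox','hinge_line','handle_bar','washbottle','beaker','measuring'):
        for r in finder.tip_of(p,q)[:3]: print(n,q,np.round(r['location'],1),round(r['confidence'],2),px(r['location']))
s=telemetry.read_state();print(s['time'],s['tool_pos'],s['eef_rot'],s['opening'],robot.hold_point_z)
E
```

```text
side 492.9981753952277 256.74200476205203 186.53117108456146 [[0.931, -0.364, 0.018, -512.775], [-0.166, -0.468, -0.868, 177.126], [0.324, 0.806, -0.496, 1306.424], [0.0, 0.0, 0.0, 1.0]]
side jar [ 462.1 -240.    -2.5] 0.57 (259, 270)
side jar [ 5.453e+02 -1.961e+02  4.000e-01] 0.55 (281, 253)
side jar [ 385.  -239.3   -1.2] 0.43 (230, 277)
side post_top [339.1 320.9  62.7] 0.88 (163, 161)
side post_top [ 457.9 -240.4   -3.9] 0.44 (257, 271)
side drybox [604.5   0.7  -1.7] 0.9 (273, 212)
side hinge_line [697.5 -11.  112.4] 0.63 (305, 176)
side washbottle [ 591.2 -410.3    0.8] 0.7 (336, 301)
side beaker [419.6  44.3   3.5] 0.57 (211, 215)
top 379.47315237215923 256.48002053676674 190.29566168526907 [[-0.004, -1.0, 0.0, -4.664], [-0.994, 0.004, -0.109, 565.876], [0.109, -0.001, -0.994, 1128.186], [0.0, 0.0, 0.0, 1.0]]
top jar [ 386.8 -237.3   -1.7] 0.74 (331, 249)
top jar [ 462.7 -241.5    5.4] 0.56 (332, 224)
top jar [ 544.6 -204.9   -2.3] 0.53 (320, 198)
top post_top [453.7 298.3  63. ] 0.72 (153, 227)
top post_top [340.9 319.1  61.1] 0.58 (145, 266)
top drybox [608.   -1.4   0.9] 0.91 (255, 178)
top hinge_line [697.2 -10.7 113.8] 0.84 (258, 142)
top handle_bar [548.7   3.5 163.3] 0.75 (253, 191)
top washbottle [ 591.8 -410.1   -0.8] 0.74 (385, 183)
top beaker [422.6  43.7   4.5] 0.75 (240, 237)
top measuring [615.8 440.8  -3.6] 0.9 (115, 176)
0.9 [ 294.26037845 -579.57777154  205.44153804] [ 9.72537127e-01  2.32747796e-01 -1.05582280e-06 -3.02826975e-05] 94.27932757905134 18.8
```

View pics/side0.png

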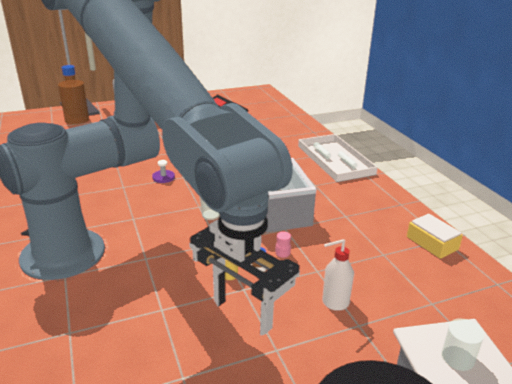

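View pics/top0.png

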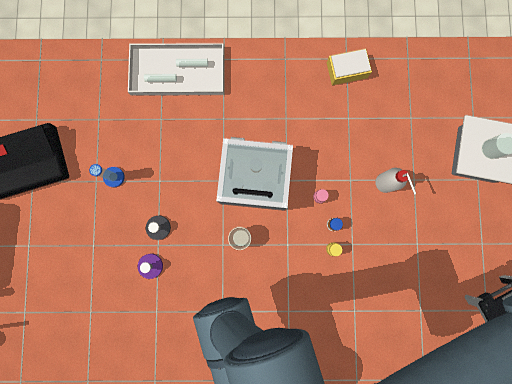

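Side view: pink look-alike at (284,245), purple post at (163,172), and the arm hides the rest. Top view: the jar shapes are pink (322,196), blue-capped (336,224) and yellow (335,250). The posts are a dark foot (158,228) and a purple foot (150,266). The blue-capped jar and the dark-footed post fit the description. I'll move above the jar and confirm both in one crop.

Call:
carry_out([
  [[0.07,0.141,0,0,0,-0.0187,0],[0.07,0.141,0,0,0,-0.0187,0],[0.07,0.141,0,0,0,-0.0187,0],[0.07,0.141,0,0,0,-0.0187,0],[0.07,0.141,0,0,0,-0.0187,0],[0.07,0.141,0,0,0,-0.0187,0],[0.07,0.141,0,0,0,-0.0187,0],[0.07,0.141,0,0,0,-0.0187,0]],
])

```text
time: 1.7
tool_pos: [462.8, -239.4, 205.8]
eef_rot: [1.0, -0.001, 0.0, 0.0]
force: [0.7, -0.2, -0.2]
opening: 94.1
grip_force: 0.0
```

```bash
cat >> look.py <<'E'
from scipy.spatial.transform import Rotation as R
def wpx(p,s,w):
    t=R.from_quat(s['eef_rot']).inv().apply(np.array(w)-s['tool_pos'])
    c=(np.linalg.inv(np.array(p['tool_from_camera']))@np.r_[t,1])[:3]
    th=np.arctan2(np.hypot(c[0],c[1]),c[2]);h=np.hypot(c[0],c[1])+1e-9
    return (round(p['cx']+p['fx']*th*c[0]/h),round(p['cy']+p['fy']*th*c[1]/h))
def tips(p,s,qs):
    for q in qs:
        for r in finder.tip_of(p,q)[:3]: print(q,np.round(r['location'],1),round(r['confidence'],2),wpx(p,s,r['location']))
def st():
    s=telemetry.read_state();print(round(s['time'],2),np.round(s['tool_pos'],1),np.round(s['eef_rot'],4),'F',np.round(s['force'],1),'op',round(s['opening'],1),'g',round(s['grip_force'],1),'q',np.round(s['joint_pos'],2));return s
E
python3 - <<'E'
from look import *
s=st();p=shot('wrist','w1.png');t=cv2.imread('pics/top0.png')
a=cv2.resize(t[180:290,290:370],(400,550));b=cv2.resize(t[180:290,110:190],(400,550))
cv2.imwrite('pics/crop.png',np.hstack([a,b]))
tips(p,s,('jar','post_top','handle_bar','drybox','beaker'))
print(np.array(p['tool_from_camera']).round(2).tolist())
E
```

```text
1.7 [ 462.8 -239.4  205.8] [ 1.0e+00 -1.5e-03  3.0e-04  2.0e-04] F [ 0.7 -0.2 -0.2] op 94.1 g 0.0 q [-0.7  -0.06  1.88  0.    1.32  0.88]
jar [ 545.2 -200.    -2.4] 0.97 (218, 107)
jar [ 390.3 -234.1   -1.1] 0.86 (245, 221)
jar [ 463.8 -240.6   -0. ] 0.84 (249, 169)
drybox [ 6.045e+02 -4.000e-01  4.400e+00] 0.92 (79, 75)
beaker [4.257e+02 4.180e+01 4.000e-01] 0.69 (67, 196)
[[0.0, -0.96, -0.26, 76.63], [1.0, 0.0, -0.0, 0.71], [0.0, -0.26, 0.96, -179.56], [0.0, 0.0, 0.0, 1.0]]
```

View pics/crop.png

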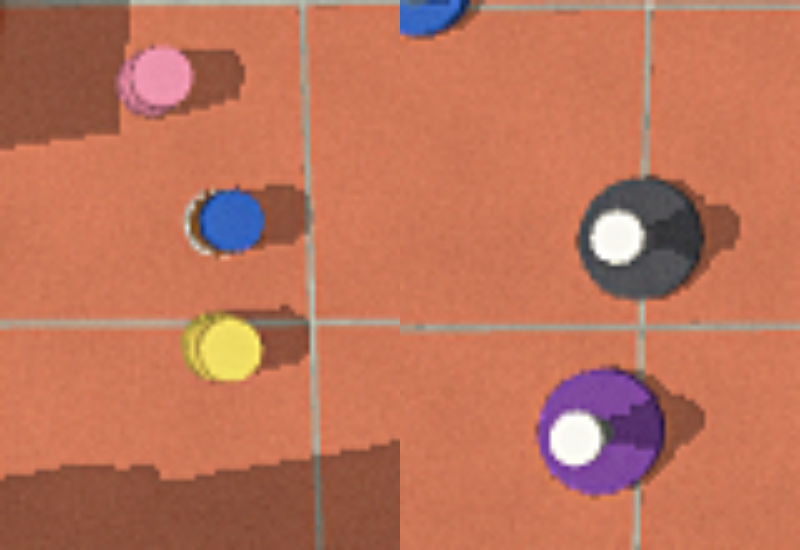

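View pics/w1.png

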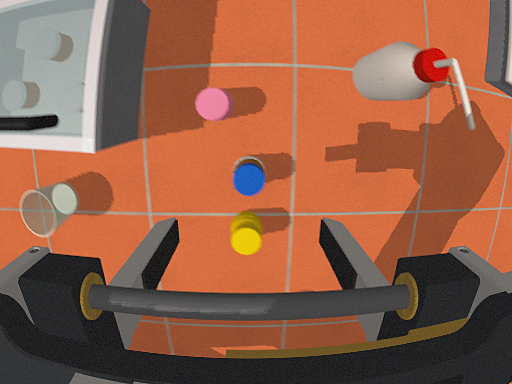

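The crop confirms them: the blue-capped amber jar with its label rim is at top (336,224), and the black-footed white post at (158,228). In the wrist view the jar's cap is at (249,180), between pink (212,103) and yellow (246,235). I'll refine both positions by colour.

```bash
python3 - <<'E'
from look import *
def blob(m,near):
    n,l,s,c=cv2.connectedComponentsWithStats(m.astype(np.uint8));i=1+np.argmin(np.hypot(*(c[1:]-near).T)+(s[1:,4]<15)*1e3);return c[i],s[i,4]
def ray_top(p,u,z):
    M=np.linalg.inv(np.array(p['world_to_cam']));d=M[:3,:3]@[(u[0]-p['cx'])/p['fx'],(u[1]-p['cy'])/p['fy'],1];o=M[:3,3];return o+d*(z-o[2])/d[2]
def ray_w(p,s,u,z):
    T=np.array(p['tool_from_camera']);v=np.array([u[0]-p['cx'],u[1]-p['cy']]);r=np.hypot(*v);th=r/p['fx']
    Q=R.from_quat(s['eef_rot']);d=Q.apply(T[:3,:3]@np.r_[v/r*np.sin(th),np.cos(th)]);o=Q.apply(T[:3,3])+s['tool_pos'];return o+d*(z-o[2])/d[2]
p=get_image('top');f=p['frame'].astype(int)
s=telemetry.read_state();w=get_image('wrist');g=w['frame'].astype(int)
blue=lambda f:(f[...,0]>120)&(f[...,0]-f[...,2]>60)
c,a=blob(blue(g),(249,180));print('jar w',c,a,ray_w(w,s,c,60))
c,a=blob(blue(f),(336,224));print('jar t',c,a,ray_top(p,c,60))
c,a=blob(f.min(2)>200,(153,227));print('post t',c,a,ray_top(p,c,60))
E
```

```text
jar w [247.11267606 179.41613316] 781 [ 462.18308064 -241.21466041   60.        ]
jar t [113.73755656 177.07239819] 221 [604.0625429  419.68643271  60.        ]
post t [152.9    226.9625] 80 [455.15088921 298.78421444  60.        ]
```

Call:
carry_out([
  [[-0.002,-0.006,-0.13,0,0,0,0],[0,0,-0.13,0,0,0,0],[0,0,-0.13,0,0,0,0],[0,0,-0.12,0,0,0,0],[0,0,-0.07,0,0,0,0],[0,0,-0.04,0,0,0,0],[0,0,0,0,0,0,0],[0,0,0,0,0,0,1]],
], squeeze=20)

```text
time: 2.9
tool_pos: [462.2, -244.1, 20.4]
eef_rot: [1.0, -0.001, 0.001, 0.001]
force: [-0.2, -1.1, 1.0]
opening: 89.1
grip_force: 0.0
```

Call:
carry_out([
  [[0,0,0,0,0,0,1],[0,0,0,0,0,0,1],[0,0,0,0,0,0,1],[0,0,0,0,0,0,1],[0,0,0,0,0,0,1],[0,0,0,0,0,0,1],[0,0,0,0,0,0,1],[0,0,0,0,0,0,1]],
])

```text
time: 3.7
tool_pos: [461.7, -242.8, 19.5]
eef_rot: [1.0, -0.0, -0.0, -0.0]
force: [-1.4, 0.6, 2.2]
opening: 38.9
grip_force: 20.0
```

Call:
carry_out([
  [[0,0,0.05,0,0,0,1],[0,0,0.1,0,0,0,1],[0,0,0.12,0,0,0,1],[0,0,0.12,0,0,0,1],[0,0.05,0.12,0,0,0,1],[0,0.1,0.09,0,0,0,1],[0,0.14,0,0,0,0,1],[0,0.14,0,0,0,0,1]],
])

```text
time: 4.5
tool_pos: [462.1, -113.3, 201.8]
eef_rot: [1.0, -0.001, 0.002, 0.001]
force: [0.5, 0.8, -0.6]
opening: 39.3
grip_force: 20.0
```

Call:
carry_out([
  [[0,0.14,0,0,0,0,1],[-0.005,0.14,0,0,0,0,1],[-0.005,0.14,0,0,0,0,1],[-0.005,0.14,0,0,0,0,1],[-0.005,0.14,0,0,0,0,1],[0,0.14,0,0,0,0,1],[0,0.14,0,0,0,0,1],[0,0.1,0,0,0,0,1]],
])

```text
time: 5.3
tool_pos: [455.2, 212.3, 200.5]
eef_rot: [1.0, 0.001, 0.001, -0.0]
force: [0.1, -0.1, -1.2]
opening: 39.2
grip_force: 20.0
```

```bash
python3 - <<'E'
from look import *
s=st();p=shot('wrist','w2.png');tips(p,s,('jar','post_top','measuring'));p=shot('side','s2.png')
for r in finder.tip_of(p,'jar')+finder.tip_of(p,'post_top'):print(r)
E
```

```text
5.3 [455.2 212.3 200.5] [ 1.e+00  8.e-04  5.e-04 -2.e-04] F [ 0.1 -0.1 -1.2] op 39.2 g 20.0 q [ 0.21 -0.1   1.94  0.    1.31  1.78]
jar [459.4 212.2 183.3] 0.94 (248, 216)
jar [ 385.1 -232.7   -0.9] 0.94 (495, 214)
post_top [451.7 302.8  59. ] 0.67 (169, 184)
post_top [338.6 319.3  56.9] 0.57 (165, 269)
measuring [613.3 444.5   1.8] 0.82 (82, 62)
{'location': [455.9, 212.0, 179.5], 'confidence': 0.7}
{'location': [386.0, -236.8, 0.4], 'confidence': 0.67}
{'location': [548.8, -196.2, 1.8], 'confidence': 0.64}
{'location': [460.1, 302.8, 61.4], 'confidence': 0.83}
{'location': [339.9, 319.7, 63.2], 'confidence': 0.74}
{'location': [614.4, 445.1, 1.4], 'confidence': 0.72}
{'location': [550.6, 5.1, 161.0], 'confidence': 0.69}
{'location': [694.6, -12.4, 112.8], 'confidence': 0.49}
```

```bash
cat >> look.py <<'E'
def blob(m,near):
    n,l,s,c=cv2.connectedComponentsWithStats(m.astype(np.uint8));i=1+np.argmin(np.hypot(*(c[1:]-near).T)+(s[1:,4]<15)*1e3);return c[i],s[i]
def ray_top(p,u,z):
    M=np.linalg.inv(np.array(p['world_to_cam']));d=M[:3,:3]@[(u[0]-p['cx'])/p['fx'],(u[1]-p['cy'])/p['fy'],1];o=M[:3,3];return o+d*(z-o[2])/d[2]
def ray_w(p,s,u,z):
    T=np.array(p['tool_from_camera']);v=np.array([u[0]-p['cx'],u[1]-p['cy']]);r=np.hypot(*v);th=r/p['fx']
    Q=R.from_quat(s['eef_rot']);d=Q.apply(T[:3,:3]@np.r_[v/r*np.sin(th),np.cos(th)]);o=Q.apply(T[:3,3])+s['tool_pos'];return o+d*(z-o[2])/d[2]
def px(p,w):
    c=np.array(p['world_to_cam'])@np.r_[w,1];return (p['fx']*c[0]/c[2]+p['cx'],p['fy']*c[1]/c[2]+p['cy'])
E
python3 - <<'E'
from look import *
s=st();w=get_image('wrist');p=get_image('side')
m=w['frame'].min(2)>190;c,a=blob(m,(169,184));print('w',c,a,ray_w(w,s,c,60))
m=p['frame'].min(2)>190;c,a=blob(m,px(p,(456,300,58)));print('s',c,a,ray_top(p,c,57))
c1=cv2.resize(w['frame'][140:320,100:340],(480,360));x,y=map(int,px(p,(456,300,58)));c2=cv2.resize(p['frame'][y-70:y+50,x-80:x+80],(480,360))
cv2.imwrite('pics/c2.png',np.vstack([c1,c2])[:600])
E
```

```text
5.65 [455.8 209.1 199.7] [ 1.e+00 -8.e-04  1.e-04  1.e-04] F [ 0.8  0.1 -1.7] op 39.0 g 20.0 q [ 0.2  -0.1   1.94 -0.    1.31  1.78]
w [168.40234375 182.59570312] [156 170  26  26 512] [454.18001523 299.48323521  60.        ]
s [197.6        159.82857143] [194 158   8   5  35] [453.53901804 305.9452463   57.        ]
```

View pics/c2.png

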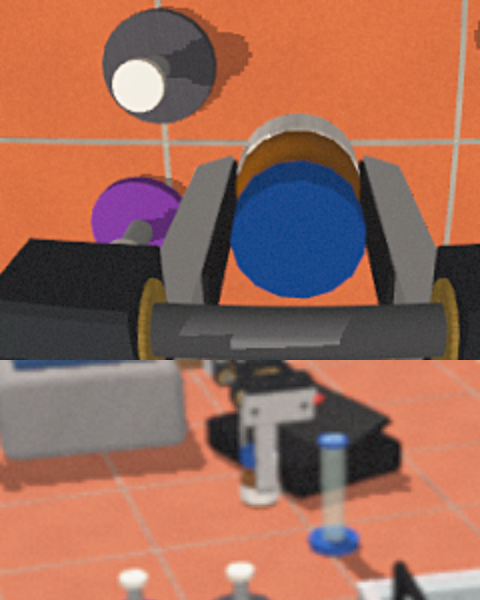

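The wrist crop shows the jar upright between the pads, with the black-footed post at crop (138,85) and the purple one beside it. I'll move above the post now.

Call:
carry_out([
  [[-0.003,0.1,0,0,0,0,1],[0,0.1,0,0,0,0,1],[0,0.06,0,0,0,0,1],[0,0.03,-0.1,0,0,0,1],[0,0,-0.1,0,0,0,1],[0,0,-0.08,0,0,0,1],[0,0,-0.02,0,0,0,1],[0,0,0,0,0,0,1]],
])

```text
time: 6.55
tool_pos: [454.5, 296.3, 108.8]
eef_rot: [1.0, -0.001, -0.001, 0.0]
force: [0.4, 0.2, -0.2]
opening: 39.1
grip_force: 20.0
```

```bash
python3 - <<'E'
from look import *
P=[]
for i in range(8):
    s=telemetry.read_state();P.append(s['tool_pos']);w=get_image('wrist')
m=np.mean(P,0);print(m,np.std(P,0));s=dict(s);s['tool_pos']=m;g=w['frame'].astype(int)
c,a=blob((g[...,0]>90)&(g[...,0]-g[...,2]>50),(248,200));print(c,a,ray_w(w,s,c,m[2]+40.5))
cv2.imwrite('pics/w3.png',w['frame'])
p=get_image('top');f=p['frame'].astype(int);c,a=blob((f[...,0]>100)&(f[...,0]-f[...,2]>50),px(p,(455,299,150)));print(c,a,ray_top(p,c,m[2]+40.5))
E
```

```text
[455.61604407 297.04689412 110.6423102 ] [0.49762405 0.33286958 0.76852316]
[248.68052516 254.90153173] [ 215  221   68   68 3656] [458.99145522 296.35475959 151.1423102 ]
[112.8880597  176.67910448] [103 167  20  20 268] [591.78440182 387.51825872 151.1423102 ]
```

Call:
carry_out([
  [[-0.003,0.004,0,0,0,0,1],[-0.003,0.0035,0,0,0,0,1],[0,0,-0.03,0,0,0,1],[0,0,-0.03,0,0,0,1],[0,0,-0.02,0,0,0,1],[0,0,-0.01,0,0,0,1],[0,0,0,0,0,0,1],[0,0,0,0,0,0,1]],
])

```text
time: 7.8
tool_pos: [453.1, 299.3, 82.5]
eef_rot: [1.0, -0.0, 0.0, -0.0]
force: [0.1, 1.1, -1.0]
opening: 39.3
grip_force: 20.0
```

```bash
cat >> look.py <<'E'
def avg(n=6):
    P=[];F=[]
    for i in range(n):
        s=telemetry.read_state();P.append(s['tool_pos']);F.append(s['force']);w=get_image('wrist')
    s=dict(s);s['tool_pos']=np.mean(P,0);print('avg',s['tool_pos'].round(1),'F',np.mean(F,0).round(2),'op',round(s['opening'],1),'g',round(s['grip_force'],1),'t',s['time']);return s,w
E
python3 - <<'E'
from look import *
avg()
p=shot('side','s4.png');x,y=map(int,px(p,(456,300,70)));cv2.imwrite('pics/c4.png',cv2.resize(p['frame'][y-40:y+40,x-50:x+50],(800,600),interpolation=2))
E
```

```text
avg [453.2 299.4  82.8] F [ 0.11  0.31 -1.02] op 39.1 g 20.0 t 8.05
```

View pics/c4.png

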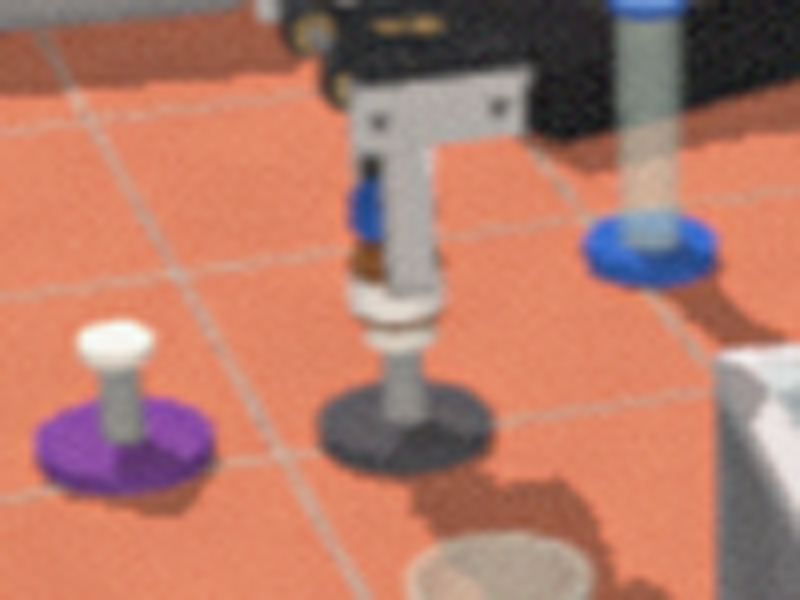

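The jar (columns 348-445) hovers just above the white disc (362-438), centred to about 2 mm. I'll lower it gently.

Call:
carry_out([
  [[0.002,0,-0.004,0,0,0,1],[0,0,-0.003,0,0,0,1],[0,0,-0.002,0,0,0,1],[0,0,0,0,0,0,1],[0,0,0,0,0,0,1],[0,0,0,0,0,0,1],[0,0,0,0,0,0,1],[0,0,0,0,0,0,1]],
])

```text
time: 8.95
tool_pos: [453.6, 299.3, 79.8]
eef_rot: [1.0, -0.0, 0.0, -0.0]
force: [-0.4, 0.5, -0.8]
opening: 38.8
grip_force: 20.0
```

```bash
python3 -c "
from look import *
avg(6)"
```

```text
avg [453.6 299.3  79.8] F [-0.05 -0.16 -0.87] op 39.1 g 20.0 t 9.2
```

Call:
carry_out([
  [[0,0,-0.002,0,0,0,1],[0,0,-0.001,0,0,0,1],[0,0,0,0,0,0,1],[0,0,0,0,0,0,1],[0,0,0,0,0,0,1],[0,0,0,0,0,0,1],[0,0,0,0,0,0,1],[0,0,0,0,0,0,1]],
])

```text
time: 10.05
tool_pos: [453.7, 299.3, 79.4]
eef_rot: [1.0, -0.0, 0.0, 0.0]
force: [-2.3, -0.5, 4.9]
opening: 39.3
grip_force: 20.0
```

```bash
python3 -c "
from look import *
avg(6)"
```

```text
avg [453.7 299.3  79.5] F [-2.08 -0.87  5.06] op 39.3 g 20.0 t 10.3
```

Contact: about 6 N upward. I'll release and lift straight up.

Call:
carry_out([
  [[0,0,0,0,0,0,0.55],[0,0,0,0,0,0,0.4],[0,0,0,0,0,0,0],[0,0,0,0,0,0,0],[0,0,0,0,0,0,0],[0,0,0,0,0,0,0],[0,0,0,0,0,0,0],[0,0,0.03,0,0,0,0]],
])

```text
time: 11.15
tool_pos: [452.6, 298.9, 86.9]
eef_rot: [1.0, -0.0, -0.001, 0.0]
force: [-0.8, -0.7, 0.3]
opening: 92.9
grip_force: 0.0
```

Call:
carry_out([
  [[0,0,0.1,0,0,0,0],[0,0,0.13,0,0,0,0],[0,0,0.13,0,0,0,0],[0,0,0.13,0,0,0,0],[0,0,0.1,0,0,0,0],[0,0,0,0,0,0,0],[0,0,0,0,0,0,0],[0,0,0,0,0,0,0]],
])

```text
time: 11.95
tool_pos: [452.7, 298.9, 263.2]
eef_rot: [1.0, -0.0, -0.001, 0.001]
force: [-0.8, 0.5, -0.5]
opening: 93.8
grip_force: 0.0
```

```bash
python3 - <<'E'
from look import *
s,w=avg(4);tips(w,s,('jar','post_top','handle_bar','hinge_line'))
p=shot('side','s5.png');q=get_image('top');x,y=map(int,px(p,(456,300,70)))
a=cv2.resize(p['frame'][y-40:y+40,x-50:x+50],(400,320));u,v=map(int,px(q,(560,0,150)));b=cv2.resize(q['frame'][v-40:v+40,u-50:u+50],(400,320))
cv2.imwrite('pics/c5.png',np.hstack([a,b]))
for n in('handle_bar','hinge_line','drybox'):
  for P in(p,q):
    for r in finder.tip_of(P,n)[:1]:print(n,np.round(r['location'],1),r['confidence'])
f=q['frame'];m=(f.max(2)<60);m[:v-25]=0;m[v+35:]=0;m[:,:u-40]=0;m[:,u+40:]=0
pts=np.argwhere(m)[:,::-1].astype(np.float32);rr=cv2.minAreaRect(pts);print(rr,len(pts));B=cv2.boxPoints(rr)
print('bar c',ray_top(q,rr[0],163));print([ray_top(q,k,163).round(1) for k in B])
E
```

```text
avg [452.7 298.9 263. ] F [-0.06 -0.07 -0.5 ] op 93.7 g 0.0 t 12.1
jar [453.7 298.5  61.4] 0.92 (248, 169)
jar [ 387.9 -234.2    1.1] 0.58 (503, 200)
post_top [456.1 303.4  60.5] 0.91 (245, 167)
handle_bar [544.7   4.  162.6] 0.69 (493, 117)
hinge_line [691.4  -9.4 112.1] 0.6 (472, 13)
hinge_line [612.9 443.4   1.8] 0.17 (152, 59)
handle_bar [550.    4.1 163.8] 0.74
hinge_line [695.5 -12.3 110.3] 0.62
hinge_line [693.6  -7.9 108.7] 0.87
drybox [603.   -1.5   0.8] 0.6
drybox [ 6.061e+02 -3.000e-01 -1.300e+00] 0.82
((257.5633239746094, 197.89202880859375), (50.70481872558594, 15.458027839660645), 5.946863651275635) 182
bar c [530.70790117  -9.58921635 163.        ]
[array([517.3,  60.6, 163. ]), array([559. ,  56.4, 163. ]), array([544.2, -80. , 163. ]), array([502.6, -75.2, 163. ])]
```

View pics/c5.png

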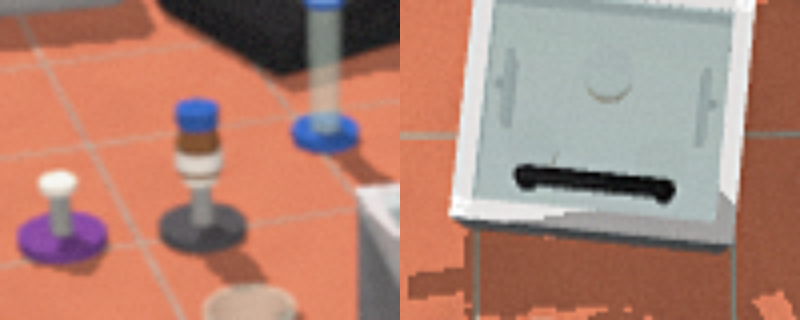

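The jar stands alone and upright on the black-footed post (left crop, 197,140). The handle bar in the right crop runs from (525,176) to (664,187), giving a box yaw of about -0.085 rad. I'll move above the handle and turn the fingers across the bar.

Call:
carry_out([
  [[0.04,-0.123,0,0,0,0.047,0],[0.04,-0.123,0,0,0,0.047,0],[0.04,-0.123,0,0,0,0.047,0],[0.04,-0.123,0,0,0,0.047,0],[0.04,-0.123,0,0,0,0.047,0],[0.04,-0.123,0,0,0,0.047,0],[0.04,-0.123,0,0,0,0.047,0],[0.04,-0.123,0,0,0,0.047,0]],
])

```text
time: 13.55
tool_pos: [549.5, 4.0, 265.0]
eef_rot: [0.831, 0.557, 0.0, 0.0]
force: [0.1, 1.0, 0.1]
opening: 94.1
grip_force: 0.0
```

Call:
carry_out([
  [[0,0,0,0,0,0.047,0],[0,0,0,0,0,0.047,0],[0,0,-0.05,0,0,0,0],[0,0,-0.05,0,0,0,0],[0,0,0,0,0,0,0],[0,0,0,0,0,0,0],[0,0,0,0,0,0,0],[0,0,0,0,0,0,0]],
])

```text
time: 14.35
tool_pos: [549.5, 5.6, 235.5]
eef_rot: [0.742, 0.671, 0.0, 0.0]
force: [0.0, 0.1, 0.2]
opening: 94.1
grip_force: 0.0
```

```bash
python3 - <<'E'
from look import *
s,w=avg(4);print(R.from_quat(s['eef_rot']).as_matrix().round(3).tolist());tips(w,s,('handle_bar','hinge_line','jar'))
cv2.imwrite('pics/w6.png',w['frame']);print(wpx(w,s,(549,4,163)),wpx(w,s,(545,-44,163)),wpx(w,s,(553,52,163)))
E
```

```text
avg [549.4   5.6 235.4] F [-0.01  0.    0.07] op 94.1 g 0.0 t 14.5
[[0.1, 0.995, 0.001], [0.995, -0.1, -0.0], [-0.0, 0.001, -1.0]]
handle_bar [544.9  10.2 163.1] 0.92 (243, 194)
hinge_line [694.5  -9.8 110.3] 0.55 (378, 185)
jar [ 387.2 -233.2   -2. ] 0.75 (171, 307)
jar [ 546.8 -201.7   -1. ] 0.5 (259, 288)
(248, 200) (249, 249) (247, 146)
```

View pics/w6.png

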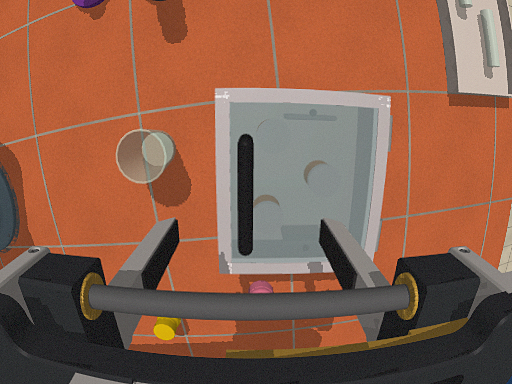

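The bar shows at column 246, rows 135-255, parallel to the pads and centred between the fingers to about 2 mm. The beaker at (145,157) is clear of them. I'll descend and grip.

Call:
carry_out([
  [[-0.005,0.007,-0.08,0,0,0,0],[0,0,-0.08,0,0,0,0],[0,0,-0.08,0,0,0,0],[0,0,-0.06,0,0,0,0],[0,0,0,0,0,0,0],[0,0,0,0,0,0,0],[0,0,0,0,0,0,0.5],[0,0,0,0,0,0,0.8]],
], squeeze=30)

```text
time: 15.5
tool_pos: [548.5, 7.5, 146.3]
eef_rot: [0.742, 0.671, 0.001, 0.001]
force: [0.2, 0.2, -0.2]
opening: 81.2
grip_force: 0.0
```

Call:
carry_out([
  [[0,0,0,0,0,0,1],[0,0,0,0,0,0,1],[0,0,0,0,0,0,1],[0,0,0,0,0,0,1],[0,0,0,0,0,0,1],[0,0,0,0,0,0,1],[0,0,0,0,0,0,1],[0,0,0,0,0,0,1]],
])

```text
time: 16.3
tool_pos: [547.6, 7.7, 144.8]
eef_rot: [0.742, 0.671, -0.0, -0.0]
force: [-1.0, -0.1, -0.9]
opening: 17.5
grip_force: 0.0
```

```bash
python3 -c "
from look import *
avg(4)"
```

```text
avg [546.6   7.8 144.7] F [-5.57 -0.    3.5 ] op 13.1 g 30.0 t 16.45
```

Call:
carry_out([
  [[0.0015,0,0.005,0,0,0,1],[0.0015,0,0.005,0,0,0,1],[0.002,0,0.005,0,0,0,1],[0.002,0,0.005,0,0,0,1],[0.002,0,0.005,0,0,0,1],[0.002,-0.001,0.005,0,0,0,1],[0.002,-0.001,0.005,0,0,0,1],[0,0,0,0,0,0,1]],
])

```text
time: 17.3
tool_pos: [549.9, 7.5, 154.6]
eef_rot: [0.742, 0.671, -0.001, -0.002]
force: [-8.7, -1.1, -6.4]
opening: 13.1
grip_force: 30.0
```

```bash
python3 -c "
from look import *
avg(4)"
```

```text
avg [550.1   7.5 155.1] F [-9.6  -0.97 -6.27] op 13.3 g 30.0 t 17.45
```

Call:
carry_out([
  [[0.0015,0,0.007,0,0,0,1],[0.002,-0.001,0.007,0,0,0,1],[0.003,0,0.007,0,0,0,1],[0.003,-0.001,0.007,0,0,0,1],[0.003,0,0.007,0,0,0,1],[0.003,0,0.007,0,0,0,1],[0.003,0,0.006,0,0,0,1],[0,0,0,0,0,0,1]],
])

```text
time: 18.3
tool_pos: [557.6, 6.6, 170.9]
eef_rot: [0.742, 0.671, 0.0, 0.0]
force: [-5.4, 0.1, -4.9]
opening: 13.1
grip_force: 30.0
```

```bash
python3 - <<'E'
from look import *
s,w=avg(4);cv2.imwrite('pics/w7.png',w['frame']);tips(w,s,('handle_bar','jar','post_top'))
p=shot('side','s7.png');q=get_image('top')
for P in(p,q):
  for n in('handle_bar','jar','beaker','washbottle','measuring'):
    for r in finder.tip_of(P,n)[:1+2*(n=='jar')]:print(n,np.round(r['location'],1),round(r['confidence'],2))
x,y=map(int,px(p,(530,60,130)))
a=cv2.resize(p['frame'][max(0,y-75):max(0,y-75)+150,x-100:x+100],(800,600));cv2.imwrite('pics/c7.png',a)
E
```

```text
avg [557.7   6.6 171.2] F [-5.78  0.4  -4.41] op 13.1 g 30.0 t 18.45
handle_bar [555.8   6.3 190.5] 0.64 (246, 244)
jar [ 546.5 -198.1   -2.1] 0.73 (255, 311)
handle_bar [562.    5.5 188.3] 0.58
jar [ 382.9 -237.3    0.5] 0.69
jar [451.4 301.6  58.4] 0.66
jar [ 547.1 -196.9   -0.8] 0.62
beaker [418.2  46.3   2.3] 0.85
washbottle [ 5.908e+02 -4.101e+02  4.000e-01] 0.63
measuring [615.9 446.6   5.7] 0.86
handle_bar [561.4   1.2 188.5] 0.78
jar [ 543.4 -202.4   -1.1] 0.73
jar [452.4 299.9  62.1] 0.54
jar [ 385.7 -240.6   -1.1] 0.45
washbottle [ 5.890e+02 -4.085e+02  2.000e-01] 0.58
measuring [614.7 439.7  -4. ] 0.69
```

View pics/c7.png

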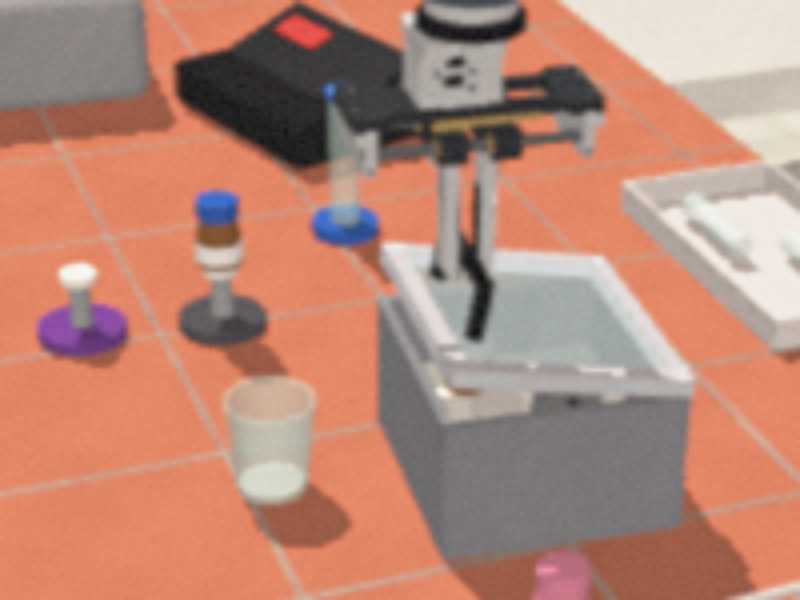

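The lid is held ajar by the bar, which has risen about 26 mm (about 0.18 rad). The jar still stands on the post, and the bystanders are where they were. I'll hold briefly and hand in.

Call:
carry_out([
  [[0,0,0,0,0,0,1],[0,0,0,0,0,0,1],[0,0,0,0,0,0,1],[0,0,0,0,0,0,1],[0,0,0,0,0,0,1],[0,0,0,0,0,0,1],[0,0,0,0,0,0,1],[0,0,0,0,0,0,1]],
])

```text
time: 20.05
tool_pos: [557.8, 6.6, 171.4]
eef_rot: [0.742, 0.671, 0.001, 0.001]
force: [-6.6, 0.4, -4.2]
opening: 13.4
grip_force: 30.0
```

```bash
python3 -c "
from look import *
st();print(robot.job_done())"
```

```text
20.05 [557.8   6.6 171.4] [7.417e-01 6.707e-01 7.000e-04 5.000e-04] F [-6.6  0.4 -4.2] op 13.4 g 30.0 q [-0.19  0.06  1.83  0.    1.25 -0.09]
the job is handed in; nothing more can be done
None
```

I handed the job in at about 20 s: the jar stands alone on the black-footed post, and the arm is holding the lid by its handle at about 0.18 rad (roughly a 32 mm gap, worked out from the handle's rise); the hand-in returned no verdict.

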